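# Refit the guide rollers and hold the labeller's tensioner back

## Task

Get the bench bottle labeller ready for a new label roll: first slide each of the two loose guide rollers down onto its matching spindle, the large one on the thick spindle and the small one on the thin spindle, fully seated. Then, taking the sprung tensioner arm by its black idler roller, push it back past its ratchet click to near its end stop and finish while still holding it there, so that you and not the ratchet pawl carry the spring. Do not disturb the wine bottle, the tape roll or the stopper.

Things in the scene. Friction and masses are not known exactly. Their poses are not given: they have to be found in the camera images.
- labeller: Fixed white base plate, 310 x 300 x 12 mm, on the table, yawed up to 20 degrees. Origin on the table; the plate reaches x -145 to 165, y -150 to 150 mm in its frame. Also on it: the spindles (either way round) at x -55 and x 65, y -115; pawl housing at x 146, y 31, 36 mm square, top 48 mm above the table; drive box at x 128, y 115, 55 x 50, drum on it to 97; blade at x 150, y -80, 10 x 50, top 52.
- pivot (a point): Point on the tensioner arm's vertical hinge axis, on the plate's top (12 mm above the table). Its axes are parallel to the labeller's.
- idler (a point): Axis of the black idler roller that stands upright on the free end of the tensioner arm, 130 mm from the hinge axis; this point is 62 mm above the table and moves with the arm. The idler is a cylinder of 30 mm diameter, fixed to the arm, from 38 to 86 mm above the table, with a 12 mm wide, 3 mm high pin end on top. The place to push or grip.
- tension_arm: The whole swinging tensioner arm: dark steel bar 18 mm wide, 8 mm thick, underside 30 mm above the table, with the idler on one end and a short tail beyond the hinge that rides over the ratchet pawl. Origin on the hinge axis at the plate's top; its -x axis points from hinge to idler. A spring always pushes it back towards joint 0: about 2.5 N at the idler at rest, 6 to 7 N at the far end.
- tensioner (a joint): Angle of the tensioner arm about its vertical hinge, rad. 0 at rest: the hinge-to-idler direction is then the labeller's -x turned 0.3 rad towards its -y. Grows as the idler swings towards the labeller's +y (clockwise from above). The ratchet clicks at about 0.63; let go after that, the arm hangs on the pawl at about 0.63, which is not enough: hold it past 0.72. End stop at 0.95.
- pawl (a joint): Travel of the spring-loaded steel ratchet pawl slider, m. 0 at rest; pushed out by up to 9 mm as the arm's tail climbs over it (tensioner at 0.2 to 0.63 rad, up to 2 N more at the idler), back to 0 with the click. Works by itself; no need to touch it.
- roller_large: Loose grey guide roller, a plain tube standing on end: 46 mm outside, 26 mm bore, 40 mm tall, 60 to 130 g. Origin at the centre of its underside, z along the bore.
- roller_small: Loose grey guide roller, a plain tube standing on end: 34 mm outside, 16 mm bore, 36 mm tall, 35 to 70 g. Origin at the centre of its underside, z along the bore.
- spindle_thick: Fixed upright steel spindle on the plate, 20 mm diameter with a 3 mm chamfer at the top; top 48 mm above the table. A collar 29 mm wide, 6 mm high at its foot is the roller's seat. Origin on its axis at the plate's top, 12 mm above the table. Mate of the large roller.
- spindle_thick_seat (a point): Centre of the collar's top on the thick spindle, 18 mm above the table: where the underside of a seated roller lies.
- spindle_thin: Fixed upright steel spindle on the plate, 11 mm diameter with a 3 mm chamfer at the top; otherwise as the thick one (top 48 mm above the table, same collar, origin 12 mm above the table). Mate of the small roller.
- spindle_thin_seat (a point): Centre of the collar's top on the thin spindle, 18 mm above the table: where the underside of a seated roller lies.
- wine_bottle: Empty green glass wine bottle, upright, 74 mm diameter, 300 mm tall; origin at the centre of its underside. Leave alone.
- tape_roll: Yellow roll of tape lying flat, 80 mm diameter, 19 mm high; origin at the centre of its underside. Leave alone.
- stopper: Bottle stopper standing on its 31 mm black cap, cork up, 36 mm tall; origin at the centre of its underside. Leave alone.
There are look-alikes about, which are no part of the job. What is shaped like the roller_small but blue is not meant.

How it is judged:
By the outcome, as a careful person would: the job done as asked, in the order asked, and still so for the second after the job is handed in, while the arm keeps its last pose, push and grip.
It also fails if it takes over 59 s, if anything falls off the work surface, if the arm or the gripper's body presses on something with over 40 N, if the wrist force passes 120 N, or if a joint passes its speed limit or range.

## Robot

A 7-joint arm with a two-finger parallel gripper is mounted at the origin on the work surface. World frame = base frame: x ahead of the robot, y to its left, z up, the work surface at z = 0. Lengths are in m, angles in degrees, forces in N, time in s.
With the tool pointing down it reaches from about 0.35 to 0.775 m from the base axis. Payload 3.1 kg.
Tool frame: the origin (TCP) lies on the centre line of the jaws, within the pads' length; the fingertips stand 17 mm ahead of it and the grasp point (between the pads) lies 2 mm behind it (robot.tip_reach is the distance from the TCP to the fingertips, in m); z points along the fingers, y is the direction in which the jaws open and shut (so a half turn about z gives the same grasp; the last joint's range is limited). The gripper opens to 85 mm and grips with 20 to 120 N. Pads are 22 mm wide; open, the fingers measure 114 mm over their backs; the gripper's body (76 mm by 85 mm) begins 54 mm behind the grasp point. The pads swing forward as they close: fully open they stand 13 mm farther back than shut.
Start: joints at [67.913, 17.813, 0.802, 86.603, -0.252, 75.585, -1.558], TCP at [0.185, -0.518, 0.248] pointing down, gripper open.
Joint ranges: [-154.91, 154.91], [-16.99, 109.72], [-72.82, 74.43], [7.12, 147.25], [-82.49, 262.49], [11.32, 116.49], [-174.64, 174.64]. Speed limits (degrees/s): [159.86, 159.86, 180, 180, 180, 180, 180].

## Interface

Orientations are given as [roll, pitch, yaw] about the fixed x, y, z axes, in that order (R = Rz(yaw) Ry(pitch) Rx(roll)).
In Python, from station import robot, fingers, vision, workorder, recognise gives the robot as it stands. Calls block until the motion is done:
- robot.move_to(position, orientation): joint-space move of the TCP to a pose.
- robot.line_to(position, orientation=None, velocity=0.15, f_stop=None): straight line of the TCP; orientation=None keeps the orientation; velocity is the mean speed in m/s. With f_stop (N) it stops when the force on the tool has changed by that much, and returns True; else False.
- robot.move_j(angles): joint-space move.
- fingers.gripper_to(opening, force=None): opening from 0.0 (shut) to 1.0 (fully open); force is the grip in N (None keeps the last); returns when the fingers have stopped.
- robot.pause(seconds).
- robot.inverse_kinematics(position, orientation): joint angles nearest the present ones, or None.
- vision.grab_frame(name): name is "scene" or "top"; returns the picture (480x640x3 uint8, red, green, blue); there is no depth.
- vision.calibration(name): a dict with "mtx" (3x3 intrinsics, pixels), "k1" (the pictures are not rectified: a ray, as slopes to the right and down, at radius r is drawn at 1 + k1 r^2 times it, then the intrinsics apply), "extrinsics" (4x4, takes a point from world to camera coordinates). Camera axes: x right, y up, looking along -z (the intrinsics and any distortion apply to the point x, -y, -z); pixel columns grow to the right and rows downward; lengths in m; the calibration is good to about 2 mm. A picture is of the moment at which its call begins. calibration takes no time and is no camera call.
A pose or a line that the arm cannot do raises robot.PlanningError and nothing moves.
- workorder.close_job(): hands the job in, once; it reports no verdict.
Trained networks look in the newest picture that a camera, given by its name, has taken for a name from the list of things; names that differ only in an ending like _2 or _b are one class to them, and where a whole thing is asked for, a point or a joint stands for the part that bears it (a point fixed in the world has none). Each returns a list of dicts, best first, with "p" (0 to 1); they miss things now and then, are a little off and sometimes report something else, mostly with a low value. They report only what shows in the picture. A call takes as long as a camera call. They do not tell look-alikes from the thing itself.
- recognise(label, camera): "rect" ([centre column, centre row, width, height] in pixels, round what is visible of it).
Readings, each from a call of its own:
- robot.current_time_s(): time.
- robot.current_joint_positions(): joint angles.
- robot.current_dq(): joint speeds.
- robot.current_joint_torque(): joint torques, N m.
- robot.current_tool_pos(): TCP position.
- robot.current_eef_rot(): TCP orientation.
- robot.current_contact_force(): force on the tool from outside, world axes, zero at the start.
- robot.current_torque(): the same for the moment, N m.
- robot.current_finger_gap(): opening from 0.0 (shut) to 1.0 (fully open).
Only numpy, scipy, OpenCV 4.12 (cv2) and the standard library are available. Lean on these libraries where they do the work, as an engineer would, in place of code of your own. Each camera call takes 0.05 s, during which the arm holds its last target.

## Working session

There is one attempt and no reset: what is moved stays moved. The work goes in short steps, each a Python script; the robot and the scene stay as the last script left them, time stands still between calls to the robot, and variables do not carry over. Pictures are saved under pics/ and viewed, and the job is handed in when it is done.

```bash
ls; mkdir -p pics
python3 - <<'E'
from station import robot, fingers, vision, workorder, recognise
import cv2
for n in ("scene","top"):
    f=vision.grab_frame(n); cv2.imwrite(f"pics/{n}0.png",f[:,:,::-1]); c=vision.calibration(n); print(n,c)
print(robot.current_time_s())
E
```

```text
pics
scene {'mtx': array([[461.27367757,   0.        , 325.30414246],
       [  0.        , 461.27367757, 235.89829744],
       [  0.        ,   0.        ,   1.        ]]), 'k1': 0.03267450643460773, 'extrinsics': array([[ 0.17052104,  0.98520767,  0.01698285, -0.19390061],
       [-0.82474047,  0.13327354,  0.54958286,  0.43310168],
       [ 0.53918988, -0.10772188,  0.83526658, -1.3920041 ],
       [ 0.        ,  0.        ,  0.        ,  1.        ]])}
top {'mtx': array([[457.77411221,   0.        , 314.80460286],
       [  0.        , 457.77411221, 234.10306652],
       [  0.        ,   0.        ,   1.        ]]), 'k1': 0.019194295141805796, 'extrinsics': array([[-0.02304487, -0.99973113,  0.00257027,  0.11504472],
       [ 0.98943667, -0.02243936,  0.14321857, -0.58941071],
       [-0.14312239,  0.00584357,  0.98968775, -1.11593334],
       [ 0.        ,  0.        ,  0.        ,  1.        ]])}
0.1
```

View pics/scene0.png

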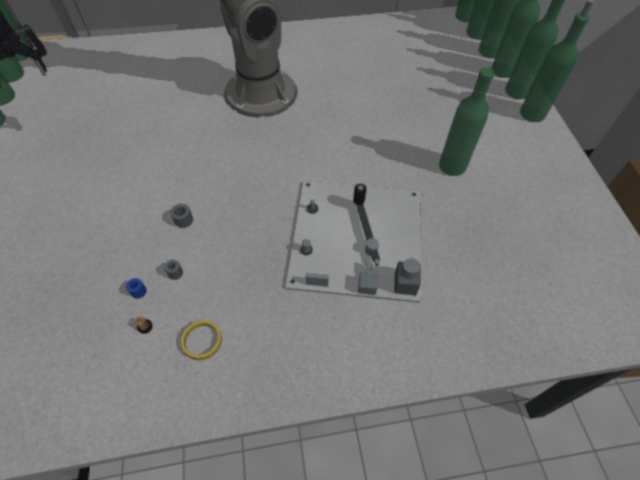

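View pics/top0.png

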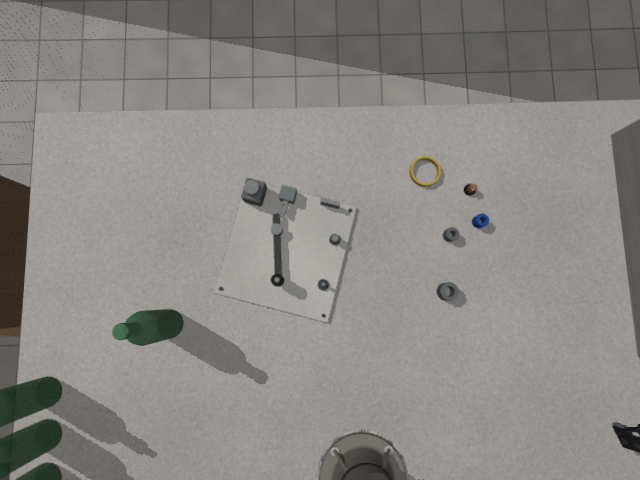

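The scene picture shows the large grey roller at (182,216), the small grey one at (174,270), the blue look-alike at (137,288), the stopper at (144,325) and the tape at (201,340). The labeller spindles are at (312,207) and (306,247), and the black idler at (360,190). In the top picture the large roller is at (447,291), the small at (451,234), the blue at (480,220), and the spindles at (335,240) and (323,285).

Next I'll take close crops and set up the geometry helpers.

```bash
cat > h.py <<'E'
import numpy as np, cv2
from scipy.optimize import least_squares
from station import robot, fingers, vision, workorder, recognise
CAL={n:vision.calibration(n) for n in ("scene","top")}
def proj(n,P):
    c=CAL[n]; P=np.atleast_2d(np.asarray(P,float)); q=P@c["extrinsics"][:3,:3].T+c["extrinsics"][:3,3]
    s=np.c_[q[:,0]/-q[:,2], -q[:,1]/-q[:,2]]; r2=(s**2).sum(1,keepdims=True); s=s*(1+c["k1"]*r2)
    return s*[c["mtx"][0,0],c["mtx"][1,1]]+[c["mtx"][0,2],c["mtx"][1,2]]
def back(n,uv,z):
    c=CAL[n]; f=lambda p: (proj(n,[p[0],p[1],z])-uv).ravel()
    return least_squares(f,[0.5,0]).x
def crop(n,img,box,sc,name,pts=None):
    x0,y0,x1,y1=box; im=img[y0:y1,x0:x1,::-1].copy(); im=cv2.resize(im,None,fx=sc,fy=sc,interpolation=cv2.INTER_CUBIC)
    if pts is not None:
        for u,v in pts: cv2.circle(im,(int(round((u-x0+.5)*sc)),int(round((v-y0+.5)*sc))),2,(0,0,255),-1)
    cv2.imwrite(f"pics/{name}.png",im)
E
python3 - <<'E'
from h import *
t=cv2.imread("pics/top0.png")[:,:,::-1]; s=cv2.imread("pics/scene0.png")[:,:,::-1]
crop("top",t,(205,170,365,330),4,"t_lab"); crop("top",t,(405,200,505,310),5,"t_rol")
crop("scene",s,(280,175,430,305),5,"s_lab"); crop("scene",s,(110,190,230,340),4,"s_rol")
for nm,z,uvt,uvs in (("L",.04,(447,290),(181,210)),("S",.036,(451,233),(173,265)),("blue",.036,(480,219),(136,284))):
    print(nm,back("top",uvt,z),back("scene",uvs,z))
for l in ("roller_large","roller_small","spindle_thick","spindle_thin","idler","labeller"):
    for n in ("top","scene"): print(l,n,[(np.round(d["rect"],1).tolist(),round(d["p"],2)) for d in recognise(l,n)][:3])
E
```

```text
L [ 0.44425568 -0.22409745] [ 0.44067615 -0.22719376]
S [ 0.58777623 -0.24474973] [ 0.58708896 -0.24565563]
blue [ 0.62217147 -0.32088607] [ 0.62175455 -0.32225754]
roller_large top [([447.6, 292.2, 20.1, 16.5], 0.77)]
roller_large scene [([181.8, 214.2, 22.1, 26.9], 0.8)]
roller_small top [([279.0, 249.8, 16.4, 76.3], 0.75), ([481.4, 222.6, 17.5, 14.1], 0.59), ([451.7, 232.6, 15.0, 14.6], 0.52)]
roller_small scene [([175.2, 269.8, 21.6, 21.3], 0.64), ([366.4, 223.6, 24.8, 83.2], 0.51)]
spindle_thick top [([335.2, 242.2, 11.9, 11.7], 0.61)]
spindle_thick scene [([308.5, 247.9, 16.0, 9.5], 0.57), ([367.0, 224.3, 23.8, 81.6], 0.45), ([370.7, 265.9, 9.2, 10.1], 0.45)]
spindle_thin top [([323.4, 284.2, 12.0, 11.4], 0.64)]
spindle_thin scene []
idler top [([277.3, 248.6, 14.4, 76.3], 0.98)]
idler scene [([367.9, 224.2, 31.1, 79.7], 0.73)]
labeller top [([285.4, 250.5, 139.7, 142.4], 0.61)]
labeller scene [([352.6, 241.9, 133.2, 122.7], 0.6)]
```

View pics/t_lab.png

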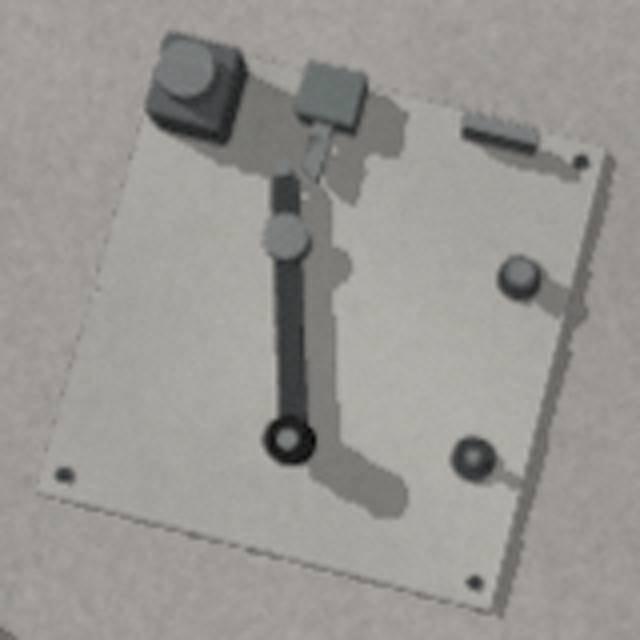

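View pics/t_rol.png

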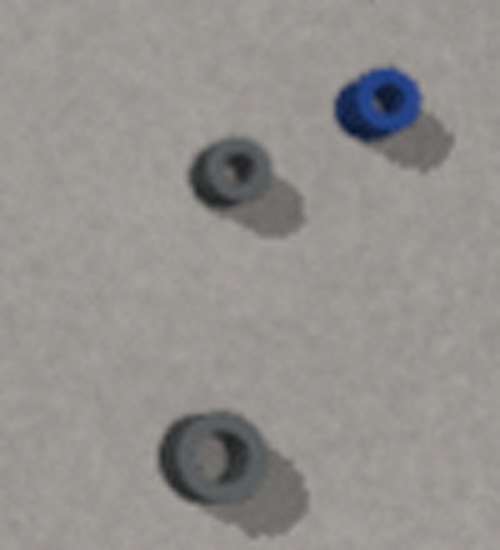

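View pics/s_lab.png

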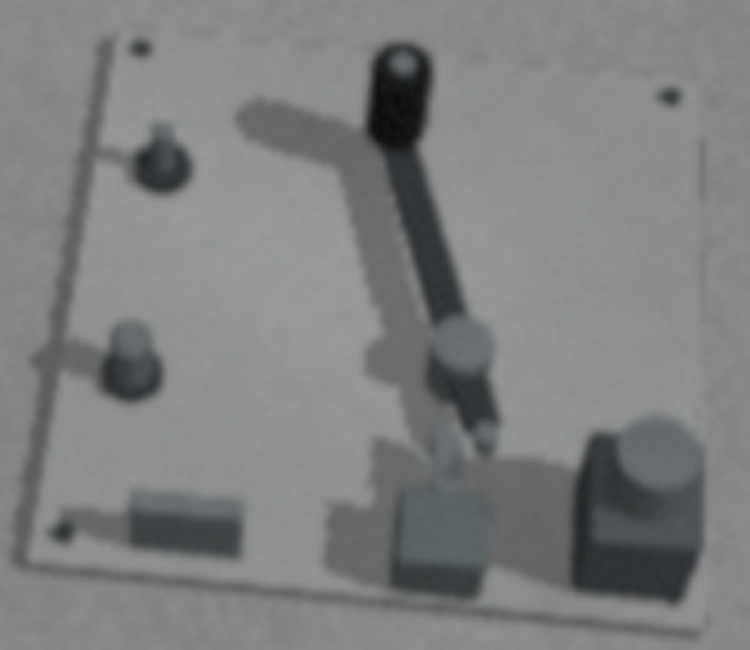

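View pics/s_rol.png

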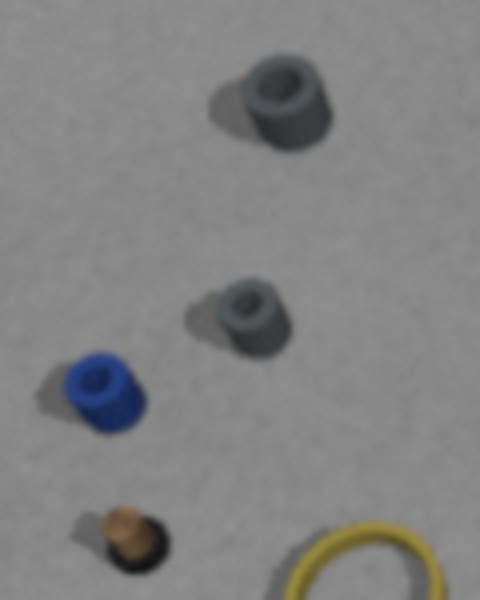

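The crops confirm the choice: grey tubes with open bores at top (447,291) for the large and (451,234) for the small, with the blue one at (480,220) rejected. The thick spindle is the far one, top (335,238), and the thin one is the near one, top (323,284). Next I'll fit the labeller pose from hand-picked points in both views.

```bash
cat > fit.py <<'E'
from h import *
T=lambda c,o,s: (np.array(c)+.5)/s-.5+o
tl=lambda *c:T(c,np.array([205,170]),4); sl=lambda *c:T(c,np.array([280,175]),5)
obs=[("top",tl(40,493),(-.145,.150,.012)),("top",tl(495,610),(-.145,-.150,.012)),("top",tl(605,152),(.165,-.150,.012)),
("top",tl(521,269),(.065,-.115,.048)),("top",tl(475,452),(-.055,-.115,.048)),
("top",tl(329,97),(.146,.031,.048)),
("scene",sl(108,40),(-.145,-.150,.012)),("scene",sl(28,562),(.165,-.150,.012)),("scene",sl(703,78),(-.145,.150,.012)),
("scene",sl(162,129),(-.055,-.115,.048)),("scene",sl(131,331),(.065,-.115,.048)),("scene",sl(443,520),(.146,.031,.048))]
def w(p,P):
    c,s=np.cos(p[2]),np.sin(p[2]); P=np.asarray(P); return np.array([p[0]+c*P[0]-s*P[1],p[1]+s*P[0]+c*P[1],P[2]])
res=lambda p: np.concatenate([(proj(n,w(p,P))-uv).ravel() for n,uv,P in obs])
if __name__=="__main__":
    r=least_squares(res,[.55,.1,-.25],loss="soft_l1"); p=r.x; print(p,np.degrees(p[2])); print(np.round(res(p).reshape(-1,2),1))
    inv=lambda P:(np.array([[np.cos(p[2]),np.sin(p[2])],[-np.sin(p[2]),np.cos(p[2])]])@(np.array(P)-p[:2]))
    for nm,P in (("thick",(.065,-.115,.018)),("thin",(-.055,-.115,.018))): print(nm,w(p,P))
    for n,uv in (("top",tl(288,438)),("scene",sl(404,64))):
        b=back(n,uv,.089); print("idler",n,b,inv(b))
    for n,uv in (("top",tl(521,269)),("scene",sl(131,331))): print("thick direct",back(n,uv,.048))
    for n,uv in (("top",tl(475,452)),("scene",sl(162,129))): print("thin direct",back(n,uv,.048))
    for z in (.042,.048,.055,.06): print("pivot cap z",z,inv(back("top",tl(286,235),z)),inv(back("scene",sl(464,345),z)))
    # rollers : top-face centre crop coords
    tr=lambda *c:T(c,np.array([405,200]),5); sr=lambda *c:T(c,np.array([110,190]),4)
    for nm,z,a,b in (("L",.04,tr(219,455),sr(281,84)),("S",.036,tr(235,171),sr(248,304))): print(nm,back("top",a,z),back("scene",b,z))
    t=cv2.imread("pics/top0.png")[:,:,::-1]; s=cv2.imread("pics/scene0.png")[:,:,::-1]
    th=np.linspace(0,2*np.pi,60)
    circ=lambda c,r,z:np.c_[c[0]+r*np.cos(th),c[1]+r*np.sin(th),0*th+z]
    L=(back("top",tr(219,455),.04)+back("scene",sr(281,84),.04))/2; S=(back("top",tr(235,171),.036)+back("scene",sr(248,304),.036))/2
    C=np.vstack([circ(L,.023,.04),circ(L,.013,.04),circ(S,.017,.036),circ(S,.008,.036)])
    tt=np.linspace(0,1,60)[:,None]
    cs=[w(p,(a,b,.012)) for a,b in ((-.145,-.15),(.165,-.15),(.165,.15),(-.145,.15))]
    G=np.vstack([circ(w(p,(.065,-.115,0)),.0145,.018),circ(w(p,(-.055,-.115,0)),.0145,.018),circ(w(p,(.065,-.115,0)),.007,.048),circ(w(p,(-.055,-.115,0)),.0025,.048)]+[cs[i]*(1-tt)+cs[(i+1)%4]*tt for i in range(4)])
    crop("top",t,(205,170,365,330),4,"o1",proj("top",G)); crop("scene",s,(280,175,430,305),5,"o2",proj("scene",G))
    crop("top",t,(405,200,505,310),5,"o3",proj("top",C)); crop("scene",s,(110,190,230,340),4,"o4",proj("scene",C))
E
python3 fit.py; python3 -c "
import cv2,numpy as np
a,b=cv2.imread('pics/o1.png'),cv2.imread('pics/o2.png'); a=cv2.resize(a,(400,400));b=cv2.resize(b,(400,347))
f=lambda i,h:cv2.copyMakeBorder(i,0,h-i.shape[0],0,0,0)
cv2.imwrite('pics/o12.png',np.hstack([a,f(b,400)]))
a,b=cv2.imread('pics/o3.png'),cv2.imread('pics/o4.png'); b=b[:550,:300] if 0 else b[:550]
a=a[:,:320] if 0 else a[:,150:450]; cv2.imwrite('pics/o34.png',np.hstack([a,b]))"
```

```text
[ 0.5496565   0.17882592 -0.26824571] -15.369347139315568
[[-0.9  0.6]
 [-0.1  0.4]
 [ 0.6 -1.9]
 [ 0.2  0.4]
 [ 0.3  1.2]
 [ 0.1 -0.9]
 [ 1.2 -2.6]
 [-0.2  0.2]
 [-1.  -0.2]
 [-0.1 -0.3]
 [ 0.1  1.1]
 [ 0.6  1. ]]
thick [0.58185229 0.05071101 0.018     ]
thin [0.46614381 0.08251584 0.018     ]
idler top [0.47843104 0.19561274] [-0.07312744 -0.00269114]
idler scene [0.4783898  0.19590049] [-0.07324347 -0.00242461]
thick direct [0.58287094 0.05126364]
thick direct [0.57882209 0.05094156]
thin direct [0.46907049 0.08313472]
thin direct [0.46702621 0.08269182]
pivot cap z 0.042 [0.05164034 0.03532945] [0.04941164 0.03553114]
pivot cap z 0.048 [0.05084455 0.0346174 ] [0.05328818 0.0350752 ]
pivot cap z 0.055 [0.04991613 0.03378667] [0.05781081 0.03454328]
pivot cap z 0.06 [0.04925297 0.03319329] [0.06104126 0.03416333]
L [ 0.44270107 -0.22747389] [ 0.44212469 -0.22979598]
S [ 0.58568888 -0.24613565] [ 0.58820607 -0.24858758]
```

View pics/o12.png

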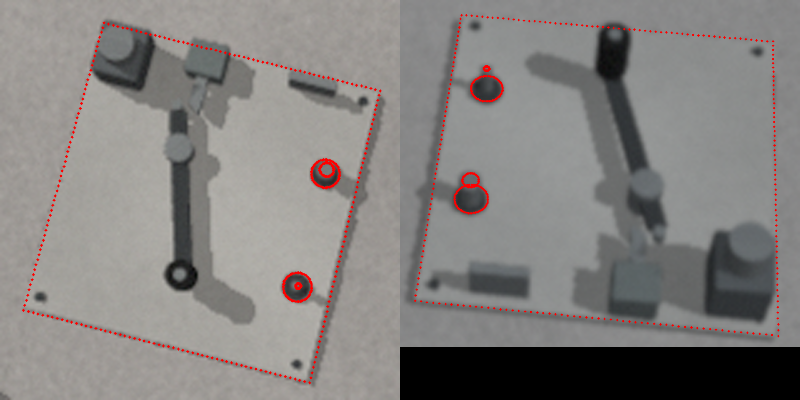

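View pics/o34.png

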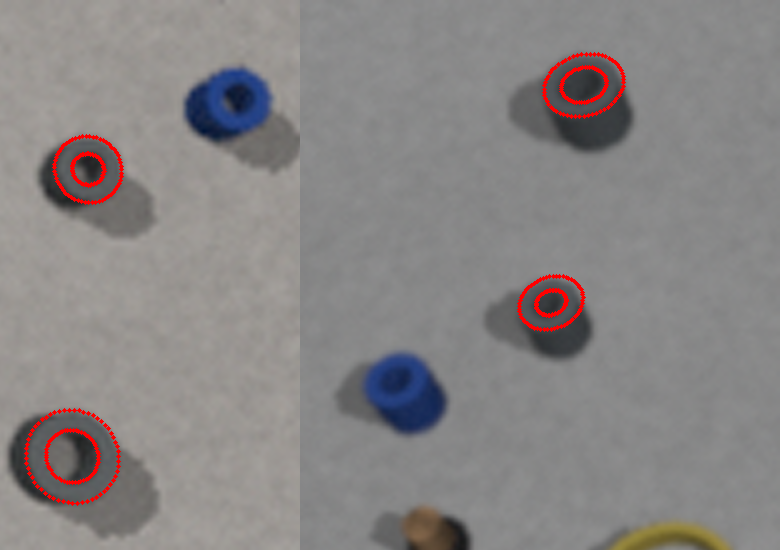

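The overlays match the image: plate edges, collars and roller rims all coincide. The idler and hinge positions agree with joint 0, since the hinge computed from the idler is (51,36) mm and the cap measures (51,35). Next I'll check the bottle and IK options, then pick the large roller.

Run:
```python
from h import *
print(robot.current_eef_rot(), robot.tip_reach, robot.current_finger_gap(), robot.current_time_s())
print("bottle base", back("scene",(455,166),0.0))
L=(.4424,-.2286);S=(.5869,-.2474);K=(.5815,.051);N=(.4667,.0826)
for nm,P,z in (("L",L,.025),("S",S,.022),("K",K,.045),("N",N,.042),("id0",(.4784,.1957),.064),("idE",(.522,.297),.064)):
    for y in (-105,-60,-15,0,30,75,120,165):
        q=robot.inverse_kinematics([*P,z],[180,0,y]); print(nm,y,None if q is None else np.round(q).astype(int).tolist())
```

```text
[ 1.79993636e+02 -1.64520187e-03  1.97023297e+01] 0.017 1.0016559372786413 0.7
bottle base [0.3761441  0.48482797]
L -105 [20, 26, 6, 110, -4, 44, -166]
L -60 [26, 26, -1, 110, 1, 44, -125]
L -15 [32, 26, -9, 110, 6, 44, -85]
L 0 [34, 27, -11, 110, 7, 44, -71]
L 30 [38, 27, -16, 110, 10, 45, -44]
L 75 [43, 28, -22, 109, 14, 45, -2]
L 120 [46, 29, -27, 109, 18, 46, 40]
L 165 [47, 29, -28, 109, 19, 46, 84]
S -105 [15, 39, 10, 87, -8, 54, -168]
S -60 [20, 39, 1, 87, -1, 54, -128]
S -15 [26, 40, -8, 87, 6, 54, -88]
S 0 [28, 40, -10, 87, 8, 54, -74]
S 30 [30, 40, -14, 87, 11, 55, -47]
S 75 [34, 41, -20, 86, 16, 56, -5]
S 120 [39, 42, -27, 86, 21, 57, 36]
S 165 [41, 43, -31, 86, 25, 58, 79]
K -105 [32, 49, -62, 94, 46, 67, 123]
K -60 [6, 34, -18, 95, 12, 53, -166]
K -15 [14, 36, -29, 95, 20, 55, -128]
K 0 [14, 36, -30, 95, 21, 55, -113]
K 30 [15, 36, -32, 95, 22, 55, -84]
K 75 [18, 38, -36, 94, 25, 56, -42]
K 120 [22, 40, -42, 94, 30, 58, 0]
K 165 [24, 41, -45, 94, 33, 59, 43]
N -105 [34, 38, -62, 111, 40, 56, 117]
N -60 [-59, 37, 65, 115, -42, 55, -123]
N -15 [16, 27, -36, 112, 21, 48, -136]
N 0 [20, 28, -41, 112, 24, 49, -124]
N 30 [25, 31, -47, 112, 29, 50, -98]
N 75 [26, 31, -49, 112, 30, 51, -54]
N 120 [27, 32, -51, 112, 32, 51, -10]
N 165 [28, 33, -53, 112, 33, 52, 33]
id0 -105 [19, 40, -62, 104, 40, 61, 107]
id0 -60 [-69, 39, 64, 107, -41, 61, -138]
id0 -15 [8, 32, -44, 104, 26, 55, -152]
id0 0 [7, 31, -42, 104, 25, 54, -136]
id0 30 [13, 34, -51, 104, 31, 57, -111]
id0 75 [19, 39, -61, 104, 39, 61, -72]
id0 120 [19, 40, -62, 104, 40, 61, -28]
id0 165 [18, 39, -60, 104, 38, 60, 19]
idE -105 [6, 49, -62, 90, 45, 69, 101]
idE -60 [-70, 49, 64, 93, -46, 69, -145]
idE -15 [-1, 41, -46, 90, 33, 63, -161]
idE 0 [-4, 40, -42, 91, 29, 61, -143]
idE 30 [-6, 38, -37, 91, 26, 60, -111]
idE 75 [0, 42, -49, 90, 34, 63, -72]
idE 120 [1, 43, -51, 90, 36, 64, -29]
idE 165 [2, 44, -53, 90, 38, 65, 16]
```

```bash
cat >> h.py <<'E'
L=(.4424,-.2286);S=(.5869,-.2474);K=(.5815,.051);N=(.4667,.0826); Y=74.6; O=[180,0,Y]
def stat(m): print(m,"t",round(robot.current_time_s(),2),"tcp",np.round(robot.current_tool_pos(),4),"F",np.round(robot.current_contact_force(),1),"gap",round(robot.current_finger_gap(),3))
E
python3 - <<'E'
from h import *
robot.move_to([*L,.12],O); stat("above")
print(robot.line_to([*L,.023],velocity=.15,f_stop=8)); stat("down")
fingers.gripper_to(0.0,40); stat("grip")
robot.line_to([*L,.12],velocity=.15); stat("lift")
robot.move_to([*K,.12],O); stat("over")
for n in ("top","scene"):
    f=vision.grab_frame(n); cv2.imwrite(f"pics/{n}1.png",f[:,:,::-1])
crop("top",f:=cv2.imread("pics/top1.png")[:,:,::-1],(205,130,465,330),3,"t1")
crop("scene",f:=cv2.imread("pics/scene1.png")[:,:,::-1],(220,60,440,305),2,"s1")
E
```

```text
above t 2.21 tcp [ 0.4419 -0.2311  0.1204] F [-0.5 -0.8  0.3] gap 1.001
False
down t 3.01 tcp [ 0.4431 -0.2292  0.0237] F [-0.3  0.1 -1. ] gap 0.999
grip t 3.47 tcp [ 0.4431 -0.229   0.024 ] F [-0.9 -0.2  5.4] gap 0.521
lift t 4.27 tcp [ 0.4415 -0.2283  0.119 ] F [-0.1 -1.2 -1.9] gap 0.521
over t 5.46 tcp [0.5812 0.0482 0.1193] F [ 0.1 -1.4 -0.6] gap 0.521
```

View pics/t1.png

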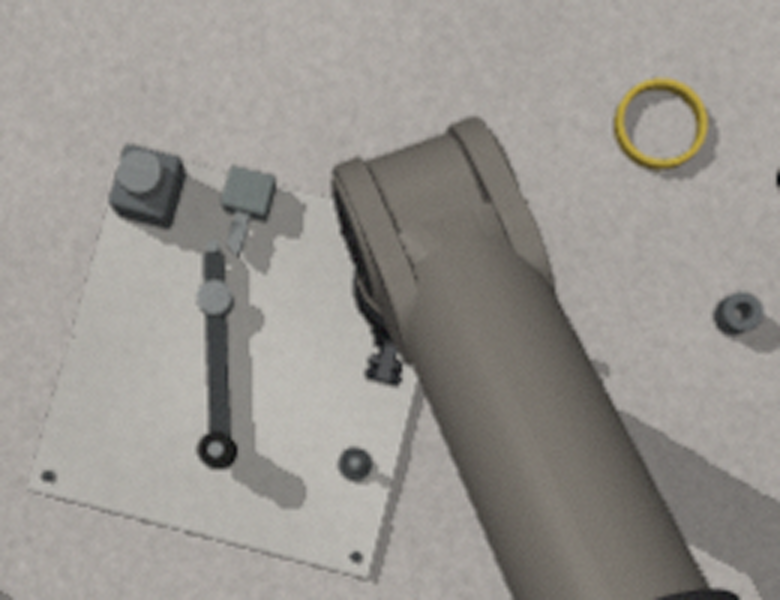

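View pics/s1.png

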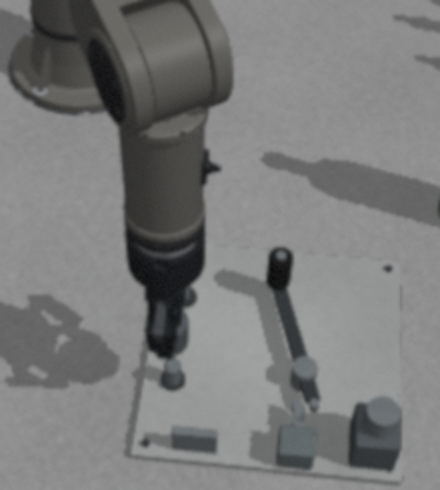

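The large roller is held (gap 0.52, about 44 mm) and sits over the thick spindle, with the spindle just visible below it in the scene crop at (172,372). Next I'll lower it with a force stop.

```bash
cat >> h.py <<'E'
def insert(P,zseat,zstart):
    """guided lowering; zseat = TCP z expected when seated"""
    robot.line_to([*P,zstart],velocity=.12); robot.pause(.25); stat("pre")
    offs=[(0,0)]+[(r*np.cos(a),r*np.sin(a)) for r in (.002,.0035) for a in np.arange(6)*np.pi/3]
    for dx,dy in offs:
        hit=robot.line_to([P[0]+dx,P[1]+dy,zseat-.002],velocity=.04,f_stop=8); z=robot.current_tool_pos()[2]; stat(f"try {dx:.4f},{dy:.4f} hit {hit}")
        if z<zseat+.004: return True
        robot.line_to([P[0]+dx,P[1]+dy,z+.004],velocity=.08)
        if robot.current_time_s()>35: return False
    return False
E
python3 - <<'E'
from h import *
print(insert(K,.0415,.078))
E
```

```text
pre t 6.31 tcp [0.5823 0.0511 0.079 ] F [-0.1 -0.1 -1. ] gap 0.521
try 0.0000,0.0000 hit True t 7.14 tcp [0.5809 0.0509 0.042 ] F [-1.2  0.4  4.3] gap 0.523
True
```

Run:
```python
from h import *
fingers.gripper_to(0.8); stat("rel")
robot.line_to([*K,.13],velocity=.2)
robot.move_to([*S,.12],O); stat("above S")
f=vision.grab_frame("scene"); cv2.imwrite("pics/scene2.png",f[:,:,::-1]); crop("scene",f,(270,165,430,305),4,"s2")
f=vision.grab_frame("top"); cv2.imwrite("pics/top2.png",f[:,:,::-1]); crop("top",f,(205,160,365,330),4,"t2")
```

```text
rel t 7.5 tcp [0.5796 0.0504 0.0406] F [ 0.3 -0.9 -1. ] gap 0.799
above S t 9.24 tcp [ 0.5876 -0.2441  0.1197] F [ 0.7  1.2 -0.5] gap 0.8
```

View pics/s2.png

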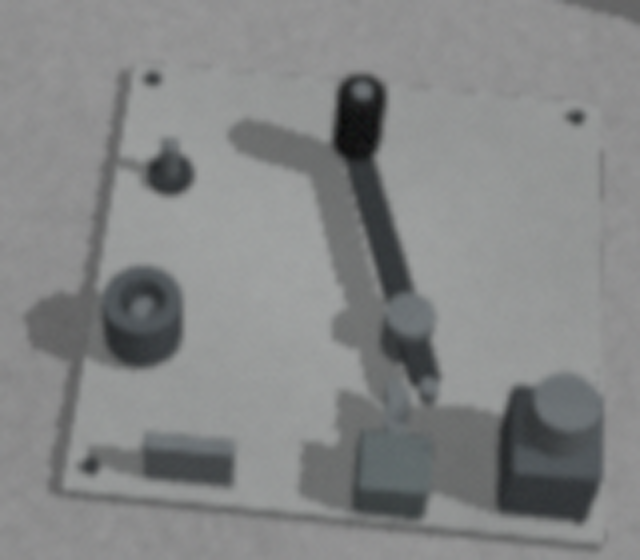

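View pics/t2.png

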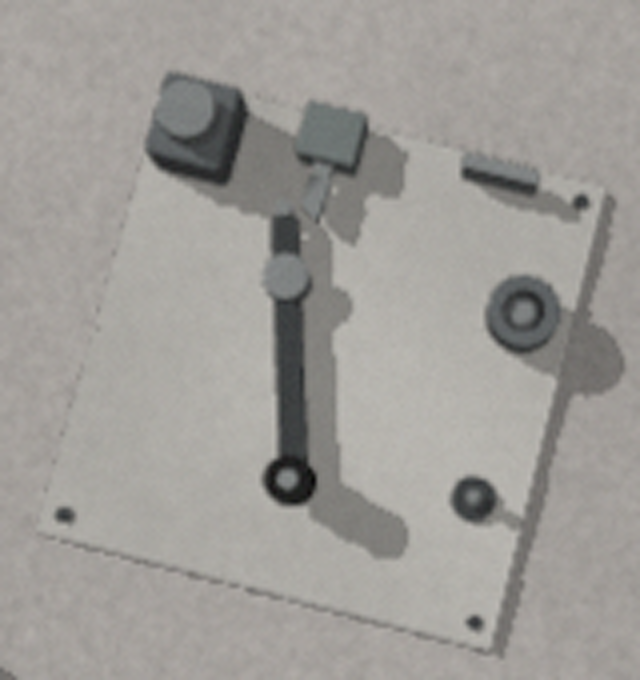

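The large roller is seated on the thick spindle, with the spindle top showing in the bore at scene crop (143,305). Nothing else moved. Next is the small roller.

Run:
```python
from h import *
print(robot.line_to([*S,.022],velocity=.15,f_stop=8)); robot.pause(.2); stat("down")
fingers.gripper_to(0.0,40); stat("grip")
robot.line_to([*S,.12],velocity=.15); 
f=vision.grab_frame("scene"); crop("scene",f,(110,130,270,350),3,"s3")
robot.move_to([*N,.12],O); stat("over")
f=vision.grab_frame("scene"); crop("scene",f,(220,60,440,305),2,"s4")
if robot.current_finger_gap()>.3: print(insert(N,.0405,.074))
f=vision.grab_frame("scene"); crop("scene",f,(220,60,440,305),2,"s5")
```

```text
False
down t 10.34 tcp [ 0.588  -0.2477  0.0235] F [-0.1  0.   0.5] gap 0.796
grip t 10.75 tcp [ 0.5873 -0.2476  0.0226] F [-0.1  0.2  3.6] gap 0.392
over t 12.92 tcp [0.4678 0.081  0.12  ] F [ 0.6 -0.5 -0.2] gap 0.39
pre t 13.75 tcp [0.4674 0.0827 0.0748] F [ 0.4 -0.7 -0.5] gap 0.39
try 0.0000,0.0000 hit True t 14.53 tcp [0.4661 0.0824 0.0405] F [-0.9 -0.3  4.1] gap 0.392
True
```

View pics/s5.png

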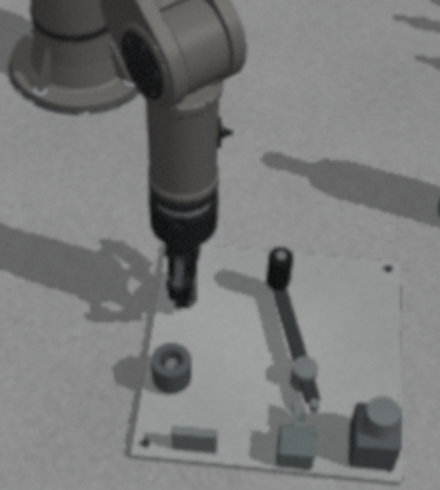

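The small roller seated on the first try (TCP z 40.5 mm, as expected). Next I'll release it, check it, and go to the idler.

```bash
cat >> h.py <<'E'
p=np.array([.5496565,.17882592,-.26824571]); c_,s_=np.cos(p[2]),np.sin(p[2])
piv=p[:2]+np.array([[c_,-s_],[s_,c_]])@np.array([.051,.0355])
def idl(q):
    a=np.pi+.3-q+p[2]; return piv+.13*np.array([np.cos(a),np.sin(a)]), np.degrees(a)
def angle(P): a=np.arctan2(*(np.array(P)[:2]-piv)[::-1])%(2*np.pi); return np.pi+.3+p[2]-a
E
python3 - <<'E'
from h import *
fingers.gripper_to(0.65); stat("rel")
robot.line_to([*N,.14],velocity=.2)
P,y=idl(0); print(P,y)
robot.move_to([*P,.14],[180,0,y]); stat("over idler")
for n,b in (("scene",(270,165,430,305)),("top",(205,160,365,330))):
    f=vision.grab_frame(n); crop(n,f,b,4,n+"6")
for q in (0,.3,.6,.88):
    P,y=idl(q); print(q,P,y,np.round(robot.inverse_kinematics([*P,.064],[180,0,y])))
E
```

```text
rel t 14.93 tcp [0.4651 0.082  0.0396] F [-0.3  0.4 -1. ] gap 0.655
[0.47830707 0.19541193] 181.81938679843446
over idler t 16.88 tcp [0.4779 0.1948 0.1391] F [ 0.   0.4 -0.7] gap 0.647
0 [0.47830707 0.19541193] 181.81938679843446 [ 13.  35. -51. 104.  32.  57.  41.]
0.3 [0.48289068 0.23399453] 164.6306529445098 [  6.  35. -47. 101.  30.  57.  22.]
0.6 [0.49867151 0.26949935] 147.44191909058506 [ -1.  36. -42.  96.  28.  58.   5.]
0.88 [0.52227252 0.29705508] 131.39910082692202 [ -6.  38. -37.  91.  26.  60. -10.]
```

View pics/scene6.png

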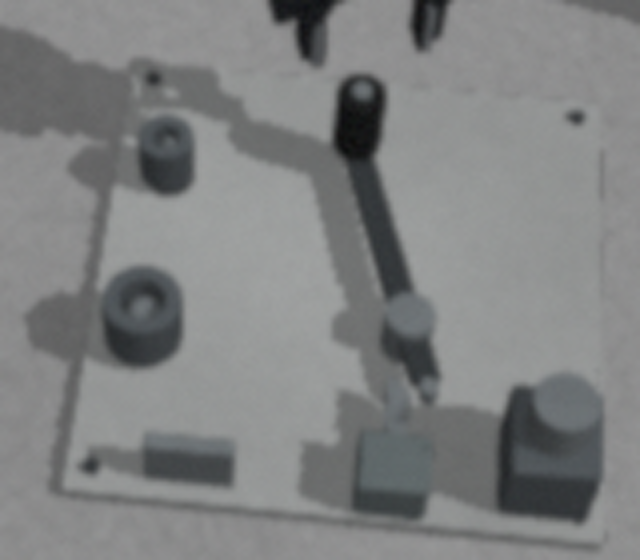

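View pics/top6.png

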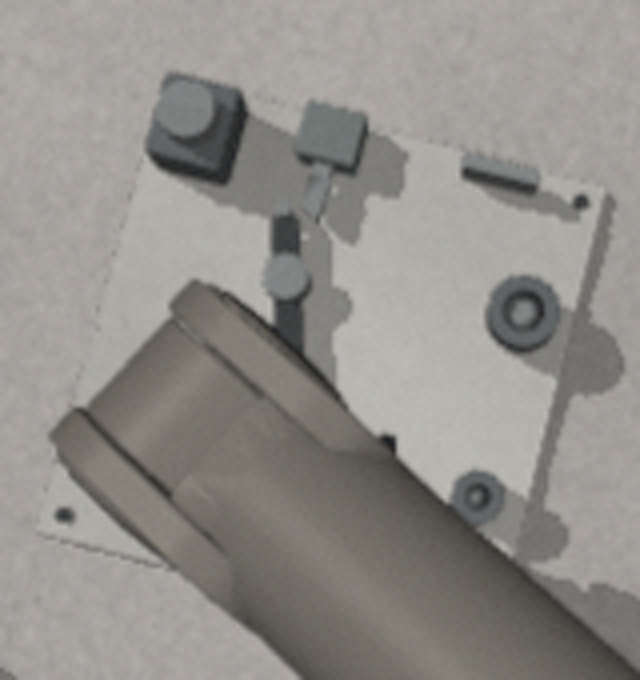

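Both rollers are seated: the thin spindle's tip shows in the small bore at scene crop (168,140). The jaws are open on either side of the idler. Next I'll grip it and check before swinging.

Run:
```python
from h import *
P,y=idl(0)
print(robot.line_to([*P,.064],velocity=.12,f_stop=8)); robot.pause(.2); stat("down")
fingers.gripper_to(0.0,50); stat("grip"); print("q",angle(robot.current_tool_pos()))
f=vision.grab_frame("scene"); crop("scene",f,(270,120,430,270),4,"s7")
```

```text
False
down t 17.96 tcp [0.4789 0.1958 0.0649] F [0.6 0.2 0.1] gap 0.65
grip t 18.31 tcp [0.4785 0.1958 0.0646] F [-1.1 -0.4  3.7] gap 0.34
q 0.0026916178405587132
```

View pics/s7.png

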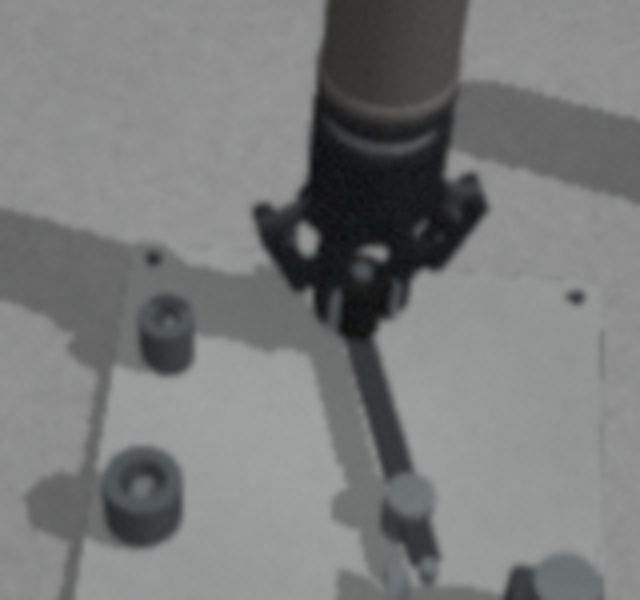

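The idler is gripped between both pads at crop (355,300), gap 0.34 (about 29 mm). Now I'll swing it along the arc.

Run:
```python
from h import *
for q in np.linspace(.11,.88,8):
    P,y=idl(q); robot.line_to([*P,.064],[180,0,y],velocity=.08)
    stat(f"{q:.2f} -> {angle(robot.current_tool_pos()):.3f}")
robot.pause(.4); stat(f"end {angle(robot.current_tool_pos()):.3f}")
for n,b in (("scene",(270,120,430,270)),("top",(205,160,365,330))):
    f=vision.grab_frame(n); cv2.imwrite(f"pics/{n}8f.png",f[:,:,::-1]); crop(n,f,b,4,n+"8")
```

```text
0.11 -> 0.107 t 18.68 tcp [0.4789 0.2093 0.0645] F [-1.1 -1.4  6.3] gap 0.339
0.22 -> 0.215 t 19.01 tcp [0.4808 0.2232 0.0645] F [-1.2 -2.2  7.1] gap 0.341
0.33 -> 0.324 t 19.33 tcp [0.4842 0.2369 0.0645] F [-1.1 -1.9  7.3] gap 0.338
0.44 -> 0.417 t 19.66 tcp [0.4886 0.2481 0.0644] F [-4.3 -6.  11.7] gap 0.339
0.55 -> 0.531 t 19.98 tcp [0.4949 0.2613 0.0644] F [-3.6 -5.6  9.7] gap 0.34
0.66 -> 0.641 t 20.31 tcp [0.5026 0.2733 0.0644] F [-2.9 -4.9  9.9] gap 0.336
0.77 -> 0.750 t 20.63 tcp [0.5113 0.2843 0.0644] F [-4.9 -5.8 11. ] gap 0.337
0.88 -> 0.860 t 20.96 tcp [0.5212 0.2943 0.0644] F [-5.4 -4.5 11.5] gap 0.341
end 0.858 t 21.36 tcp [0.5211 0.2942 0.0644] F [-4.7 -5.3 11.1] gap 0.339
```

View pics/scene8.png

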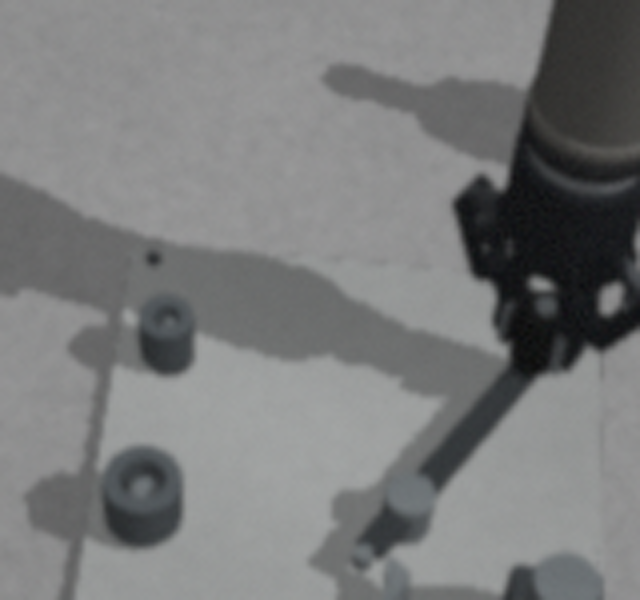

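View pics/top8f.png

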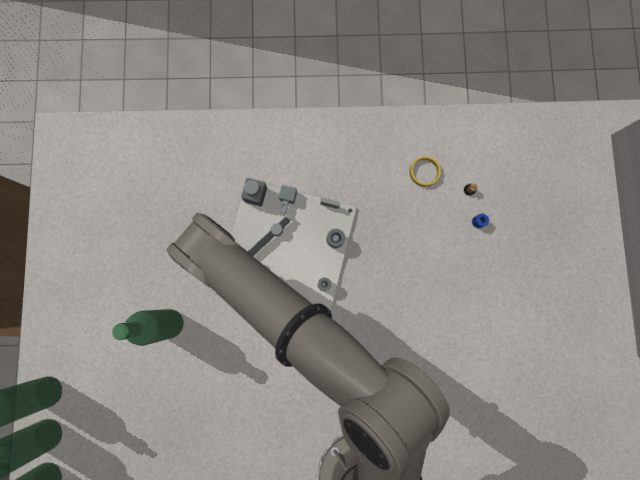

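The tensioner is at about 0.86 rad by TCP, with a steady force of about 7 N in the plane, and the pads are still on the idler. In the pictures the arm's tail is past the pawl (scene crop 362,555). The bottle (155,325), tape (426,171), stopper (471,189) and blue roller (481,220) are where they were in the first top picture. I'm handing in now.

Run:
```python
from h import *
stat(f"final {angle(robot.current_tool_pos()):.3f}"); workorder.close_job()
```

```text
final 0.858 t 21.46 tcp [0.5211 0.2942 0.0644] F [-4.6 -5.3 10.3] gap 0.339
the job is handed in; nothing more can be done
```

The labeller is ready for the new roll, and I handed the job in at 21.5 s while still gripping the idler.

- **Rollers:** The large grey roller went onto the thick spindle and the small grey one onto the thin spindle. Both seated on the first try, with the tool at the expected height (42.0 and 40.5 mm). Both pictures show each spindle's tip inside its bore.
- **Tensioner:** I gripped the idler and swung the arm along its arc past the click. It is held at about 0.86 rad, judged from the tool position. The tool reads about 7 N in the horizontal plane, which fits the robot carrying the spring rather than the pawl.
- **Other objects:** The wine bottle, tape roll, stopper and blue roller show no movement in the last top picture.

No check failed. Two small disagreements remain:
- **Arm angle:** The arm sits about 0.02 rad short of the commanded 0.88. A rough reading from the top picture gave about 0.83, still clear of the 0.72 limit.
- **Vertical force:** The tool also reads about 10 N upward. It appeared on gripping, grew during the swing, and is far below the limits.

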